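# Close the sleeve's canister and take its dust cap back off

## Robot

A 6-joint arm with a two-finger parallel gripper is mounted at the origin on the work surface. World frame = base frame: x ahead of the robot, y to its left, z up, the work surface at z = 0. Lengths are in mm, angles in rad, forces in N, time in s.
With the tool pointing down it reaches from about 275 to 1000 mm from the base axis. Payload 8.4 kg.
Tool frame: the origin (TCP) lies at the very end of the fingers, on their centre line; the grasp point (between the pads) lies 19 mm behind it; z points along the fingers, x is the direction in which the jaws open and shut, and the axes are right-handed (so a half turn about z gives the same grasp; the last joint's range is limited). The gripper opens to 85 mm and grips with 20 to 120 N. Pads are 22 mm wide; open, the fingers measure 114 mm over their backs; the gripper's body (76 mm by 85 mm) begins 54 mm behind the grasp point. The pads swing forward as they close: fully open they stand 13 mm farther back than shut.
Start: joints at [-0.002, 0.353, 1.633, -0, 1.155, -0.002], TCP at [625.002, -0, 194.381] pointing down, gripper open.
Joint ranges: [-2.63, 2.63], [-0.92, 2.1], [0.06, 2.66], [-1.3, 4.44], [0, 2.69], [-3.02, 3.02]. Speed limits (rad/s): [2.22, 2.22, 2.79, 3.14, 3.14, 3.14].

## Interface

Orientations are given as [roll, pitch, yaw] about the fixed x, y, z axes, in that order (R = Rz(yaw) Ry(pitch) Rx(roll)).
In Python, from rig import r gives the robot as it stands. The module is installed in compiled form; this text tells all that it offers.
- The arm moves only by the tool apply_moves, never from a script. Its argument "targets" is a list that holds one entry, the list of rows, each a list of 7 numbers: the gripper's target within -1 to 1 (fully open at 1, half-way at 0, shut at -1), then the shift along the tool's x, y, z in cm, then the turn, a rotation vector about the tool's x, y, z in degrees. A call has 1 to 8 rows; each row is the pose to reach, as a shift and turn from the pose measured when the call began, along the tool's axes at that moment; what a row does not reach only later rows make up. A row lasts 1/10 s, in which the tool goes at most 50 mm and 8.59 degrees, less where a joint would pass 70% of its speed; a pose out of reach is approached as far as the arm can. A call with a gripper value outside its range is refused whole. The fingers move at their own pace and stop on an object; "newtons" is the grip in N (left out, the last holds). Time passes only in rows, so rows that repeat a pose let the fingers close. It gives the time, the measured TCP pose, the force and the opening at its end, in the units of the state.
- r.sense(): the state, without advancing time (a new reading comes with each control period).
- r.grab_frame(name): name is "scene" or "side" or "wrist"; returns a dict with "pixels" (480x640x3 uint8, red, green, blue), "fov_y" (degrees; the focal length in pixels is half the picture's height over the tangent of half this angle, whatever the lens; pixels are square), "cx", "cy" (the principal point, pixels), "R" (3x3) and "t" (3): a world point X has camera coordinates R X + t; the wrist camera has in their place "mount" (4x4, takes a point from camera to tool coordinates, whose origin is the TCP and whose axes are the tool frame's). Camera axes: x right, y down, z forward; pixel columns grow to the right and rows downward; lengths in mm; the calibration is good to about 2 mm. The wrist camera is an equidistant fisheye: a pixel r from the principal point sees the ray r / f radians off the axis. A picture is of the moment at which its call begins: read the wrist's pose just before it. There is no depth.
- r.sign_off(): hands the job in, once; it reports no verdict.
The state is a dict: "clock": time; "qpos": joint angles; "qvel": joint speeds; "joint_efforts": joint torques, N m; "eef_pos": TCP position; "tcp_rot": TCP orientation; "contact_force": force on the tool from outside, world axes, zero at the start; "wrist_torque": the same for the moment, N m; "opening": opening from 0.0 (shut) to 1.0 (fully open).
Only numpy, scipy, OpenCV 4.12 (cv2) and the standard library are available. Lean on these libraries where they do the work, as an engineer would, in place of code of your own. Each camera call takes 0.05 s, during which the arm holds its last target. There are 200 camera calls.

## Task

One of the two open canisters holds a screwgate sleeve (a short round steel tube) and the other holds the stepped gauge block, and the two lids stand nested on the bench. Carry both lids together by the inner lid's knob, seat them fully home on the canister that holds the sleeve without dropping them and let go of the knob, then take the outer dust cap by its collar and lift it off alone, so that the inner lid stays seated, until the cap is wholly clear above the knob. Finish while still holding the cap in the air, level above that canister, and leave everything else where it lies.

Things in the scene. Friction and masses are not known exactly. Their poses are not given: they have to be found in the camera images.
- canister_a: One of two identical round open aluminium canisters, fixed to the bench, upright: outer diameter 80, wall 4, bore 72, rim 55 above the bench, cork-lined inner floor 5 above it, foot ring diameter 92 and 5 high. Origin: centre of the underside, on the bench; z up. Sizes in mm.
- canister_b: The other canister, identical to canister_a. Either of them may hold the sleeve. Sizes in mm.
- inner_lid: Loose aluminium inner lid, 0.2 kg, upright on the bench under the cap. Origin: centre of its underside; z up. Upwards from it: plug, diameter 54 at 0 tapering to 66 at 8, straight to 14; flange diameter 80, 14 to 18; boss diameter 31 to 21; stem diameter 13 to 44; knob to 75. Seated, the flange rests on the canister's rim and the origin is 41 above the bench. Sizes in mm.
- knob (a point): Middle of the inner lid's round black knob: diameter 18, upright on the lid's axis, from 44 to 75 above the lid's underside (this point at 59.5). While nested it sticks 32 out of the cap's collar. Lifting it lifts both lids. Sizes in mm.
- cap: Loose steel outer dust cap, 0.15 kg, resting by gravity on the inner lid's flange, 1.5 side play. Origin: centre of its lower edge, 9 above the inner lid's origin while nested (seated: 5 below the canister's rim); z up. Skirt outer diameter 97, inner 92, from 0 to 12; flat top 9 to 12 with a hole of diameter 34; collar 12 to 34. Sizes in mm.
- collar (a point): Middle of the cap's upright round collar, on the cap's axis, 23 above its lower edge: outer diameter 40, inner 34, from 12 to 34; grip it from outside. The knob passes freely through it. Sizes in mm.
- sleeve: Loose screwgate sleeve: plain steel tube, outer diameter 24, bore 17, 28 high, standing near the middle of the floor of one of the canisters. Origin: centre of its underside. Sizes in mm.
- gauge_block: Loose go/no-go gauge block of black plastic, 40 long, 20 wide stepping to 12, 22 high, lying in the other canister. Origin: underside, mid-length. Sizes in mm.
- punch: Bystander: brass pin punch, 105 long, diameter 11 stepping to 6, lying on the bench along x. Origin: underside, near mid-length. Sizes in mm.
- carabiner_1: Bystander: orange aluminium carabiner lying flat, about 106 by 61, 10 thick. Origin: underside, middle; x along its length. Sizes in mm.
- carabiner_2: Bystander: orange aluminium carabiner lying flat, about 106 by 61, 10 thick. Origin: underside, middle; x along its length. Sizes in mm.
- carabiner_3: Bystander: orange aluminium carabiner lying flat, about 106 by 61, 10 thick. Origin: underside, middle; x along its length. Sizes in mm.
- screwgate: Bystander: chrome steel screwgate carabiner lying flat, about 106 by 61, 14 thick at its sleeve. Origin: underside, middle; x along its length. Sizes in mm.
There are look-alikes about, which are no part of the job. Several things have the shape of the cap; the one meant has the colours described above.

How it is judged:
By the outcome, as a careful person would: the job done as asked, in the order asked, and still so for the second after the job is handed in, while the arm keeps its last pose, push and grip.
It also fails if it takes over 48 s, if anything falls off the work surface, if the arm or the gripper's body presses on something with over 40 N, if the wrist force passes 120 N, or if a joint passes its speed limit or range.

## Working session

There is one attempt and no reset: what is moved stays moved. The work goes in short steps, Python scripts to look and compute and a tool call to move; the robot and the scene stay as the last step left them, time stands still between calls to the robot, and variables do not carry over. Pictures are saved under pics/ and viewed, about 8 in all and at most 12, crops included, and the job is handed in when it is done.

Besides the shell and the picture viewer there is one more tool, called after "Emit:" as name([rows], argument=value, ...), one row to a line, values as JSON. apply_moves: Moves the arm, as the interface text tells. Its arguments: {"type":"object","properties":{"targets":{"type":"array"},"newtons":{"type":"number"}},"required":["targets"]}

```bash
mkdir -p pics; ls; python3 - <<'E'
from rig import r
import cv2,pickle
print(r.sense())
d={n:r.grab_frame(n) for n in("scene","side","wrist")}
pickle.dump(d,open('f0.pkl','wb'))
for n,f in d.items():
    cv2.imwrite(f'pics/{n}0.png',f['pixels'][:,:,::-1]); print(n,{k:v for k,v in f.items() if k!='pixels'})
E
```

```text
pics
{'clock': 0.0, 'qpos': array([-2.41567535e-03,  3.53626677e-01,  1.63414848e+00, -6.33567834e-06,
        1.15516163e+00, -2.39699927e-03]), 'qvel': array([ 8.11321651e-04,  2.53245161e-04, -3.39997164e-04,  1.21621896e-03,
       -1.48994323e-03,  3.86995159e-05]), 'joint_efforts': array([-2.03471049e-03, -6.05236173e+01, -3.42063046e+01, -2.62302356e-04,
        9.48130677e-03,  3.61521288e-06]), 'eef_pos': array([ 6.24480159e+02, -1.07401496e-02,  1.93668968e+02]), 'tcp_rot': array([ 3.14159008e+00,  1.34415206e-03, -1.61157454e-05]), 'contact_force': array([-0.21777123,  0.84668782, -0.655007  ]), 'wrist_torque': array([0.04091424, 0.0173892 , 0.01291593]), 'opening': 0.9991448554022656}
scene {'fov_y': 57.526846102271044, 'cx': 318.92463252176503, 'cy': 236.4588624003824, 'R': array([[ 0.5154803 ,  0.85671723,  0.0177666 ],
       [ 0.65100743, -0.37805595, -0.65822718],
       [-0.5571978 ,  0.35086933, -0.75260967]]), 't': array([-291.38751381, -309.63034785, 1358.25264579])}
side {'fov_y': 42.73538183556002, 'cx': 314.3702710215727, 'cy': 246.21654873311786, 'R': array([[-0.95579294, -0.29390639, -0.00888199],
       [-0.22099889,  0.7379648 , -0.63762641],
       [ 0.19395707, -0.60747591, -0.77029454]]), 't': array([ 534.02222729,  150.85627907, 1420.77391803])}
wrist {'fov_y': 65.70646984690485, 'cx': 319.5878772605122, 'cy': 241.66782607182031, 'mount': array([[ 9.99999855e-01, -6.71371657e-06,  5.38700638e-04,
         6.16120226e-02],
       [-1.66395154e-04,  9.47185227e-01,  3.20686947e-01,
        -8.17276090e+01],
       [-5.12402288e-04, -3.20686990e-01,  9.47185088e-01,
        -1.79988661e+02],
       [ 0.00000000e+00,  0.00000000e+00,  0.00000000e+00,
         1.00000000e+00]])}
```

View pics/scene0.png

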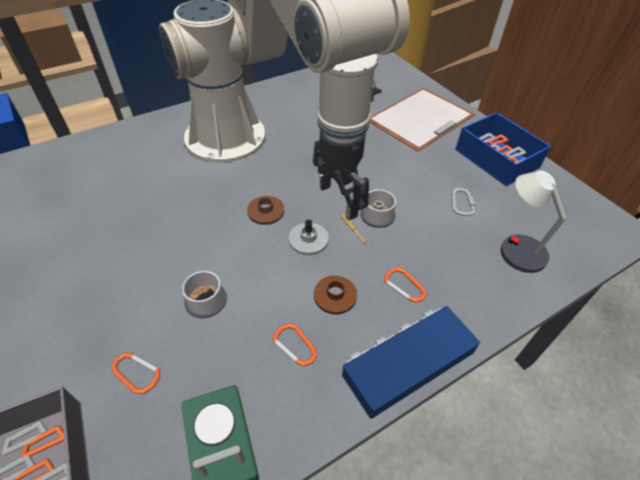

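View pics/side0.png

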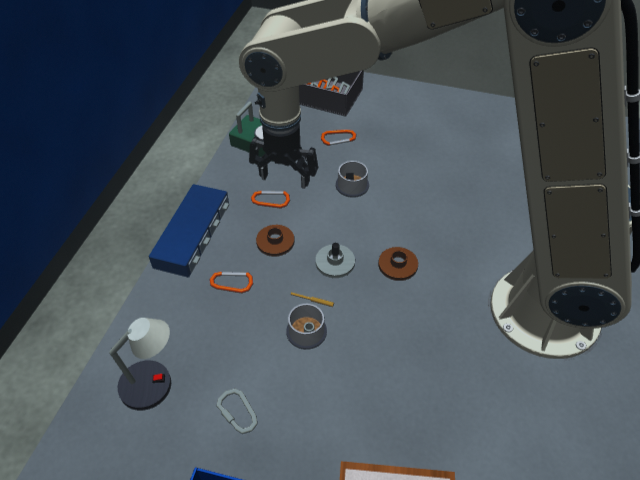

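The scene and side views agree. The steel cap with the black knob is at scene (308,237) / side (335,260). The sleeve (a ring) is in the canister at scene (378,207) / side (306,326). The canister at scene (204,293) holds the black block.

```bash
cat > h.py <<'E'
import numpy as np, cv2, pickle
def ray(f,u,v):
    F=240/np.tan(np.radians(f['fov_y'])/2); R=f['R'];t=f['t']
    d=R.T@np.array([(u-f['cx'])/F,(v-f['cy'])/F,1.]); return -R.T@t,d/np.linalg.norm(d)
def plane(o,d,z): return o+d*(z-o[2])/d[2]
def tri(a,b):
    (o,d),(p,e)=a,b
    k=np.linalg.lstsq(np.c_[d,-e],p-o,rcond=None)[0]
    x,y=o+k[0]*d,p+k[1]*e; return (x+y)/2,np.linalg.norm(x-y)
def rpy(a):
    from scipy.spatial.transform import Rotation as Ro
    return Ro.from_euler('xyz',a).as_matrix()
def wray(f,s,u,v):
    F=240/np.radians(f['fov_y']/2) if 0 else 240/np.tan(np.radians(f['fov_y'])/2)
    x,y=u-f['cx'],v-f['cy']; q=np.hypot(x,y)+1e-9; th=q/F
    c=np.array([np.sin(th)*x/q,np.sin(th)*y/q,np.cos(th)])
    M=f['mount'];W=rpy(s['tcp_rot'])
    return np.array(s['eef_pos'])+W@M[:3,3], W@M[:3,:3]@c
E
python3 - <<'E'
from h import *
d=pickle.load(open('f0.pkl','rb'));S,D=d['scene'],d['side']
def dark(f,u,v,w):
    p=f['pixels'][v-w:v+w,u-w:u+w].astype(int).max(2)<50
    n,l,st,c=cv2.connectedComponentsWithStats(p.astype('uint8'))
    i=1+np.argmax(st[1:,4]); print(st[i]+[u-w,v-w,0,0,0],c[i]+[u-w,v-w]); return c[i]+[u-w,v-w]
a=dark(S,308,228,14);b=dark(D,335,250,14)
print('knob',tri(ray(S,*a),ray(D,*b)))
print('can',tri(ray(S,378.5,201),ray(D,306,318)), plane(*ray(S,378.5,201),55),plane(*ray(D,306,318),55))
print('punch',plane(*ray(S,344,217),5),plane(*ray(S,364,241),5))
print('brown',plane(*ray(S,335,294),12),plane(*ray(S,265,209),12))
vis=[cv2.resize(f['pixels'][v-60:v+60,u-60:u+60],(400,400),interpolation=2) for f,u,v in((S,345,220),(D,320,290))]
cv2.imwrite('pics/crop1.png',np.hstack(vis)[:,:,::-1])
E
```

```text
[305 221   7  12  60] [308.13333333 226.43333333]
[331 243   8  13  81] [334.91358025 249.18518519]
knob (array([503.80293254,   6.83569579,  59.39188183]), np.float64(1.7535319849634805))
can (array([512.31975886, 208.1295601 ,  52.29262063]), np.float64(2.561419946906018)) [513.21999274 205.61656998  55.        ] [512.69515377 210.68725784  55.        ]
punch [477.76782902 128.41786111   5.        ] [571.26621151 126.31604726   5.        ]
brown [670.58424859 -22.0776272   12.        ] [355.91508309 -38.04525274  12.        ]
```

View pics/crop1.png

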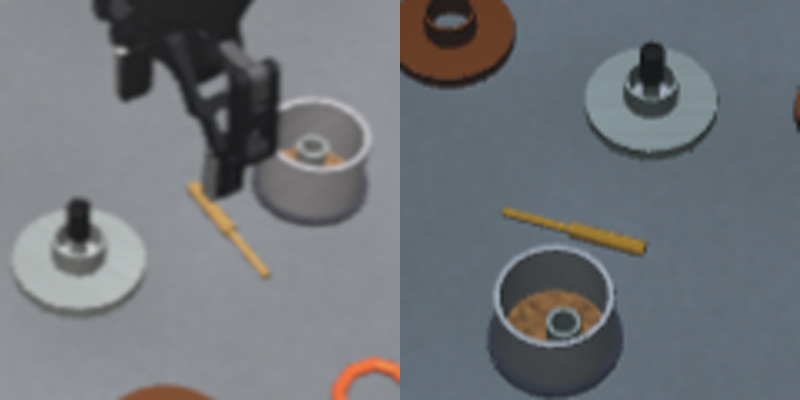

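The crops confirm that canister holds the sleeve: its rim is centred near scene (380,200) and side (306,318). The knob centre measured z=59.4, against 59.5 expected. I'll move so the wrist camera can see the canister.

Emit:
apply_moves([
  [[1, -2, -3, 0, 0, 0, 0], [1, -5, -7, 0, 0, 0, 0], [1, -8, -11, 0, 0, 0, 0], [1, -11, -15, 0, 0, 0, 0], [1, -11, -15, 0, 0, 0, 0], [1, -11, -15, 0, 0, 0, 0]],
])

```text
clock: 0.75
eef_pos: [514.2, 150.8, 194.1]
tcp_rot: [3.141, 0.001, 0.002]
contact_force: [-0.0, -1.5, -0.7]
opening: 0.998
```

```bash
python3 - <<'E'
from rig import r
from h import *
s=r.sense();f=r.grab_frame('wrist');pickle.dump((s,f),open('w1.pkl','wb'))
print(s['eef_pos'],s['tcp_rot'])
cv2.imwrite('pics/w1.png',f['pixels'][:,:,::-1])
E
```

```text
[514.20603845 150.7694162  194.06994814] [3.14139728e+00 7.11477701e-04 2.48137951e-03]
```

View pics/w1.png

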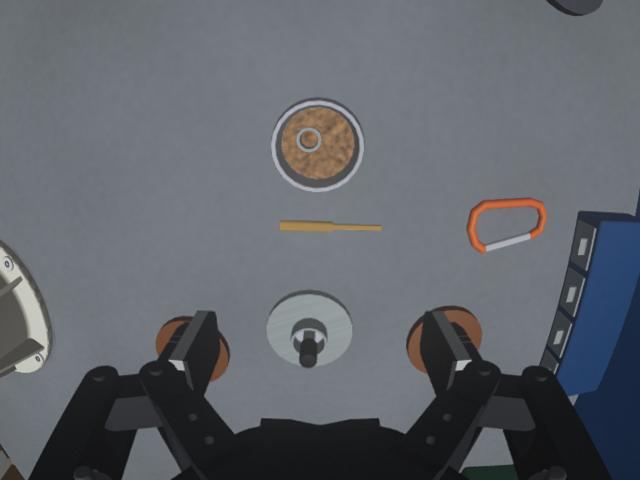

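The wrist view shows the sleeve canister's rim centred near (317,145) with the ring inside. The cap is at (309,328), with the knob tip at about (308,362).

```bash
python3 - <<'E'
from h import *
s,f=pickle.load(open('w1.pkl','rb'));p=f['pixels'].astype(int)
print('rough can',plane(*wray(f,s,317.5,144.5),55))
def circ(P):
    A=np.c_[2*P[:,:2],np.ones(len(P))];x=np.linalg.lstsq(A,(P[:,:2]**2).sum(1),rcond=None)[0]
    return x[:2],2*np.sqrt(x[2]+x[:2]@x[:2])
def outline(mask,z,name):
    c=max(cv2.findContours(mask.astype('uint8'),0,cv2.CHAIN_APPROX_NONE)[0],key=cv2.contourArea)
    h=c[:,0,:]; P=np.array([plane(*wray(f,s,*q),z) for q in h])
    for _ in range(8):
        o,d=circ(P); e=abs(np.hypot(*(P[:,:2]-o).T)-d/2); P=P[e<max(1.5,np.median(e)*2)]
    print(name,o,d,len(P),h.min(0),h.max(0))
g=p.mean(2); Y,X=np.mgrid[:480,:640]
outline((g>135)&(abs(X-317)<60)&(abs(Y-145)<60),55,'rim d80')
outline((g>125)&(abs(X-309)<55)&(abs(Y-328)<48),21,'cap d97')
k=(p.max(2)<60)&(abs(X-308)<14)&(abs(Y-350)<25)
n,l,st,c=cv2.connectedComponentsWithStats(k.astype('uint8'));i=1+np.argmax(st[1:,4]);print(st[i],c[i])
print('knobtop', plane(*wray(f,s,308,359),75))
E
```

```text
rough can [512.40672659 211.6970421   55.        ]
rim d80 [512.01725126 209.98597223] 78.5974159354623 260 [271 101] [363 191]
cap d97 [502.80267618   5.41144835] 96.00035235777341 196 [266 294] [352 366]
[300 338  17  29 370] [307.7        351.61081081]
knobtop [503.26692314   8.70545416  75.        ]
```

Canister centre is (512,210) with rim diameter 78.6; the knob is at (503,6) with cap diameter 96. Both sizes match the given ones. Next I approach the knob.

Emit:
apply_moves([
  [[1, -0.3, 3, 1, 0, 0, 0], [0.6, -0.6, 7, 3, 0, 0, 0], [0.3, -0.9, 11, 5, 0, 0, 0], [0.0, -1.1, 14.4, 6.5, 0, 0, 0], [0.0, -1.1, 14.4, 8, 0, 0, 0], [0.0, -1.1, 14.4, 8.5, 0, 0, 0], [0.0, -1.1, 14.4, 8.5, 0, 0, 0]],
])

```text
clock: 1.5
eef_pos: [504.0, 5.2, 108.5]
tcp_rot: [3.141, 0.002, -0.0]
contact_force: [0.4, -0.5, -0.4]
opening: 0.503
```

```bash
python3 - <<'E'
from rig import r
from h import *
s=r.sense();f=r.grab_frame('wrist');g=r.grab_frame('side');pickle.dump((s,f),open('w2.pkl','wb'))
print(s['eef_pos'],s['tcp_rot'],s['opening'])
a=cv2.resize(f['pixels'][200:480,140:500],(514,400));b=cv2.resize(g['pixels'][180:300,295:380],(283,400),interpolation=2)
cv2.imwrite('pics/w2.png',np.hstack([a,b])[:,:,::-1])
E
```

```text
[503.98577013   5.16660183 108.48854162] [ 3.14132074e+00  1.82289705e-03 -4.26369040e-04] 0.5029955716075514
```

View pics/w2.png

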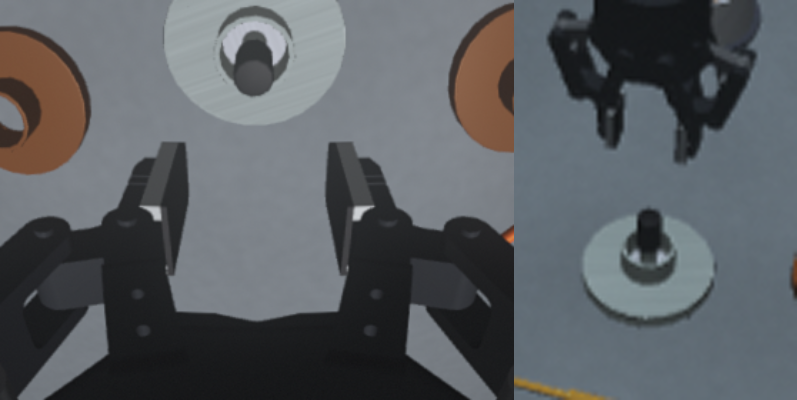

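The wrist and side crops show the knob between the open fingers, its tip at about wrist pixel (318,255). That puts it at (503,6.3). Now I descend and grip it.

Emit:
apply_moves([
  [[0, -0.1, -0.1, 2, 0, 0, 0], [0, -0.1, -0.1, 4, 0, 0, 0], [0, -0.1, -0.1, 5.5, 0, 0, 0], [0, -0.1, -0.1, 6.0, 0, 0, 0], [0, -0.1, -0.1, 6.0, 0, 0, 0], [-1, -0.1, -0.1, 6.0, 0, 0, 0], [-1, -0.1, -0.1, 6.0, 0, 0, 0], [-1, -0.1, -0.1, 6.0, 0, 0, 0]],
], newtons=60)

```text
clock: 2.4
eef_pos: [504.3, 7.0, 50.3]
tcp_rot: [3.141, -0.001, 0.001]
contact_force: [-0.1, 0.3, 0.8]
opening: 0.01
```

Emit:
apply_moves([
  [[-1, 0, 0, 0, 0, 0, 0], [-1, 0, 0, 0, 0, 0, 0], [-1, 0, 0, 0, 0, 0, 0], [-1, 0, 0, 0, 0, 0, 0]],
])

```text
clock: 2.8
eef_pos: [504.2, 7.0, 50.3]
tcp_rot: [3.141, -0.001, 0.001]
contact_force: [0.9, 0.1, 0.3]
opening: -0.002
```

The opening reads about 0, so nothing is gripped. I need to look.

```bash
python3 - <<'E'
from rig import r
from h import *
s=r.sense();f=r.grab_frame('wrist');g=r.grab_frame('side');h=r.grab_frame('scene');pickle.dump((s,f,g,h),open('w3.pkl','wb'))
a=cv2.resize(f['pixels'][200:480,140:500],(400,311));b=cv2.resize(g['pixels'][190:290,285:385],(400,400),interpolation=2);c=cv2.resize(h['pixels'][160:260,260:360],(400,400),interpolation=2)
o=np.zeros((600,800,3),'uint8');o[:200,200:600]=0
o[:280,:360]=f['pixels'][200:480,140:500];o[200:600,400:]=b;o[290:590,:300]=cv2.resize(c,(300,300))
cv2.imwrite('pics/w3.png',o[:,:,::-1])
E
```

```text
(no output)
```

View pics/w3.png

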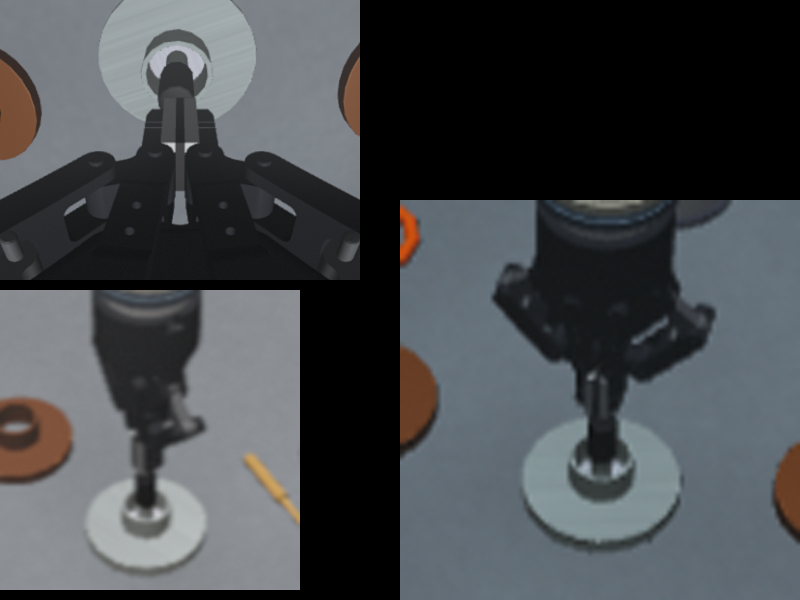

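The fingers shut just above the knob top (side pixel (335,245)), so the real tips sit about 20 mm or more behind the reported TCP. I'll open, raise slightly and check the knob and tips numerically.

Emit:
apply_moves([
  [[0, 0, 0, -0.5, 0, 0, 0], [0, 0, 0, -1, 0, 0, 0], [0, 0, 0, -1, 0, 0, 0], [0, 0, 0, -1, 0, 0, 0], [0, 0, 0, -1, 0, 0, 0]],
])

```text
clock: 3.45
eef_pos: [504.2, 7.0, 60.3]
tcp_rot: [3.141, -0.001, 0.001]
contact_force: [-0.6, 0.6, -0.3]
opening: 0.504
```

```bash
python3 - <<'E'
from rig import r
from h import *
s=r.sense();f=r.grab_frame('wrist');g=r.grab_frame('side');h=r.grab_frame('scene');pickle.dump((s,f,g,h),open('w4.pkl','wb'))
print(s['eef_pos'],s['opening'])
def proj(F_,X):
    F=240/np.tan(np.radians(F_['fov_y'])/2);c=F_['R']@X+F_['t'];return F*c[:2]/c[2]+[F_['cx'],F_['cy']]
b=cv2.resize(g['pixels'][190:290,285:385],(400,400),interpolation=2);c=cv2.resize(h['pixels'][160:260,260:360],(400,400),interpolation=2)
for F_,im,o in((g,b,(285,190)),(h,c,(260,160))):
    for z,col in((0,(255,0,0)),(19,(0,255,0))):
        for dx in(-21,21):
            u=(proj(F_,s['eef_pos']+[dx,0,z])-o)*4; cv2.circle(im,tuple(int(k) for k in u),4,col,1)
o=np.zeros((600,800,3),'uint8');o[200:600,400:]=b;o[200:600,:400]=c;o[:200,:360]=f['pixels'][200:400,140:500]
cv2.imwrite('pics/w4.png',o[:,:,::-1])
E
```

```text
[504.20912949   6.99218321  60.25455435] 0.5039809920158196
```

View pics/w4.png

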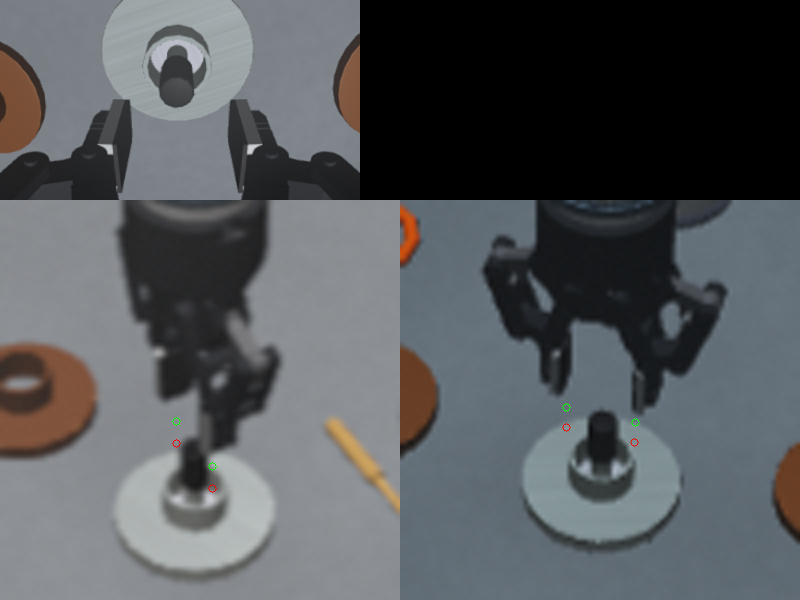

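The green and red projections of the nominal grasp and TCP points show the real tips about 25–30 mm above the reported TCP. The stack is undisturbed. I'll use that offset and descend 37 mm further.

Emit:
apply_moves([
  [[0, -0.1, 0, 1.5, 0, 0, 0], [0, -0.1, 0, 3, 0, 0, 0], [0, -0.1, 0, 3.7, 0, 0, 0], [0, -0.1, 0, 3.7, 0, 0, 0], [-1, -0.1, 0, 3.7, 0, 0, 0], [-1, -0.1, 0, 3.7, 0, 0, 0], [-1, -0.1, 0, 3.7, 0, 0, 0], [-1, -0.1, 0, 3.7, 0, 0, 0]],
], newtons=60)

```text
clock: 4.4
eef_pos: [503.3, 7.0, 23.7]
tcp_rot: [3.141, -0.002, 0.001]
contact_force: [-2.4, -1.1, 5.6]
opening: 0.178
```

Emit:
apply_moves([
  [[-1, 0, 0, 0, 0, 0, 0], [-1, 0, 0, 0, 0, 0, 0], [-1, 0, 0, -0.5, 0, 0, 0], [-1, 0, 0, -1, 0, 0, 0], [-1, 0, 0, -1, 0, 0, 0]],
])

```text
clock: 4.9
eef_pos: [503.9, 7.0, 34.4]
tcp_rot: [3.141, -0.003, 0.001]
contact_force: [0.0, 0.8, -3.0]
opening: 0.183
```

```bash
python3 - <<'E'
from rig import r
from h import *
s=r.sense();f=r.grab_frame('wrist');g=r.grab_frame('side');h=r.grab_frame('scene');pickle.dump((s,f,g,h),open('w5.pkl','wb'))
print(s['eef_pos'],s['opening'],s['contact_force'])
b=cv2.resize(g['pixels'][190:290,285:385],(400,400),interpolation=2);c=cv2.resize(h['pixels'][160:260,260:360],(400,400),interpolation=2)
o=np.zeros((600,800,3),'uint8');o[200:600,400:]=b;o[200:600,:400]=c;o[:200,:360]=f['pixels'][200:400,140:500]
cv2.imwrite('pics/w5.png',o[:,:,::-1])
E
```

```text
[503.85169994   7.00665261  34.43835465] 0.18298712319951593 [ 3.29187461e-04  7.85069391e-01 -2.99259481e+00]
```

View pics/w5.png

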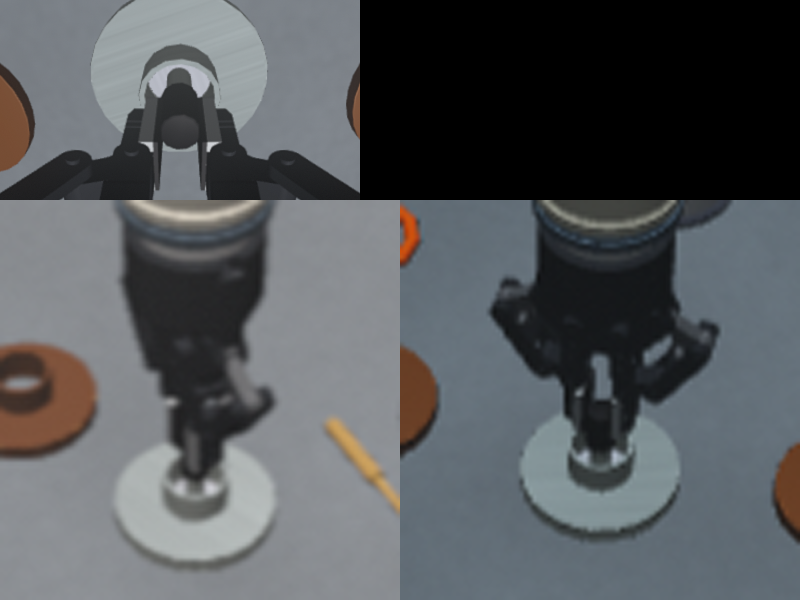

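It is held: the opening is 0.18 (about 16 mm), the force is −3 N (0.35 kg weighs 3.4 N), and the crops show the stack hanging level. Next I lift and carry.

Emit:
apply_moves([
  [[-1, 0, 0, -1.5, 0, 0, 0], [-1, 0, 0, -3.5, 0, 0, 0], [-1, 0, 0, -5.5, 0, 0, 0], [-1, 0.05, -1.5, -7, 0, 0, 0], [-1, 0.15, -3.5, -7.5, 0, 0, 0], [-1, 0.2, -5.5, -7.5, 0, 0, 0], [-1, 0.3, -7.5, -7.5, 0, 0, 0], [-1, 0.4, -9.5, -7.5, 0, 0, 0]],
])

```text
clock: 5.85
eef_pos: [506.8, 102.7, 108.6]
tcp_rot: [3.141, -0.001, 0.001]
contact_force: [-0.4, -0.0, -3.8]
opening: 0.173
```

Emit:
apply_moves([
  [[-1, 0.1, -2, 0, 0, 0, 0], [-1, 0.2, -4, 0, 0, 0, 0], [-1, 0.2, -6, 0, 0, 0, 0], [-1, 0.3, -8, 0, 0, 0, 0], [-1, 0.3, -9.5, 0, 0, 0, 0], [-1, 0.3, -10, 0, 0, 0, 0], [-1, 0.3, -10, 0, 0, 0, 0], [-1, 0.3, -10, 0, 0, 0, 0]],
])

```text
clock: 6.65
eef_pos: [509.5, 202.1, 108.4]
tcp_rot: [3.141, -0.001, 0.001]
contact_force: [-0.0, -0.4, -3.9]
opening: 0.176
```

```bash
python3 - <<'E'
from rig import r
from h import *
s=r.sense();f=r.grab_frame('wrist');g=r.grab_frame('side');h=r.grab_frame('scene');pickle.dump((s,f,g,h),open('w6.pkl','wb'))
print(s['eef_pos'],s['tcp_rot'],s['opening'],s['contact_force'])
b=cv2.resize(g['pixels'][250:350,256:356],(400,400),interpolation=2);c=cv2.resize(h['pixels'][130:230,328:428],(400,400),interpolation=2)
o=np.zeros((600,800,3),'uint8');o[200:600,400:]=b;o[200:600,:400]=c;o[:200,:360]=f['pixels'][200:400,140:500]
cv2.imwrite('pics/w6.png',o[:,:,::-1])
E
```

```text
[509.48031311 202.13265563 108.4410825 ] [ 3.14081295e+00 -1.02628159e-03  1.11813592e-03] 0.17609156031517725 [-0.02652886 -0.36519698 -3.87903192]
```

View pics/w6.png

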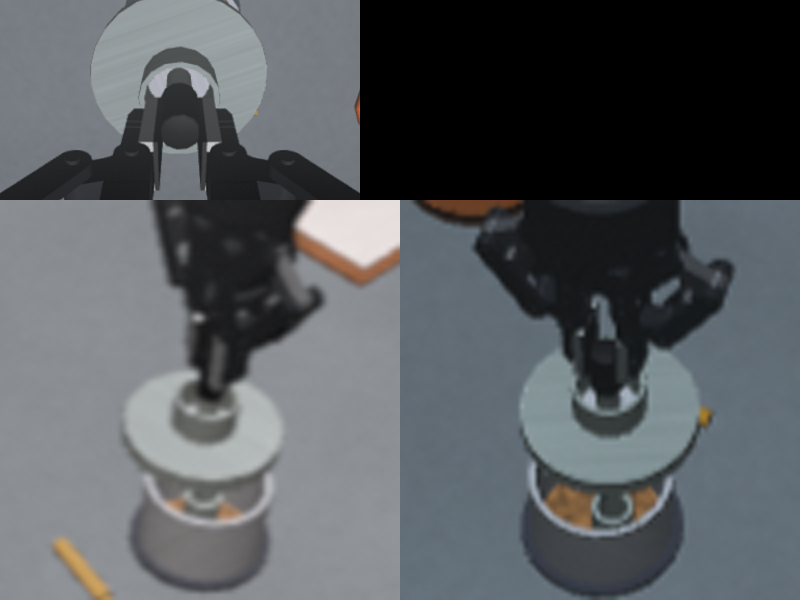

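The stack hangs level over the sleeve canister and slightly short of centre. I'll correct by 2.5/8 mm and lower to just at the rim.

Emit:
apply_moves([
  [[-1, 0.25, -0.5, 0, 0, 0, 0], [-1, 0.25, -0.8, 0.3, 0, 0, 0], [-1, 0.25, -0.8, 1.3, 0, 0, 0], [-1, 0.25, -0.8, 2.3, 0, 0, 0], [-1, 0.25, -0.8, 3.0, 0, 0, 0], [-1, 0.25, -0.8, 3.3, 0, 0, 0], [-1, 0.25, -0.8, 3.3, 0, 0, 0]],
])

```text
clock: 7.5
eef_pos: [511.7, 209.8, 74.8]
tcp_rot: [3.141, 0.0, 0.0]
contact_force: [-0.2, -0.1, -2.7]
opening: 0.179
```

Emit:
apply_moves([
  [[-1, 0, 0, 0.2, 0, 0, 0], [-1, 0, 0, 0.4, 0, 0, 0], [-1, 0, 0, 0.6, 0, 0, 0], [-1, 0, 0, 0.8, 0, 0, 0], [-1, 0, 0, 0.8, 0, 0, 0]],
])

```text
clock: 8.0
eef_pos: [511.6, 209.7, 66.6]
tcp_rot: [3.14, 0.0, 0.0]
contact_force: [-0.8, -0.3, -4.4]
opening: 0.176
```

Emit:
apply_moves([
  [[-1, 0, 0, 0.1, 0, 0, 0], [-1, 0, 0, 0.2, 0, 0, 0], [-1, 0, 0, 0.3, 0, 0, 0], [-1, 0, 0, 0.3, 0, 0, 0]],
])

```text
clock: 8.4
eef_pos: [511.1, 209.7, 64.6]
tcp_rot: [3.14, 0.001, 0.0]
contact_force: [-6.8, -1.5, 10.9]
opening: 0.176
```

Contact came at z=64.6, where 64.7 was predicted, so the lids are home. Releasing.

Emit:
apply_moves([
  [[-1, 0, 0, -0.1, 0, 0, 0], [1, 0, 0, -0.1, 0, 0, 0], [1, 0, 0, -0.1, 0, 0, 0], [1, 0, 0, -0.1, 0, 0, 0], [1, 0, 0, -0.1, 0, 0, 0], [1, 0, 0, -0.1, 0, 0, 0]],
])

```text
clock: 9.0
eef_pos: [511.2, 209.7, 65.5]
tcp_rot: [3.14, 0.001, 0.0]
contact_force: [-0.3, 0.2, -0.5]
opening: 0.995
```

```bash
python3 - <<'E'
from rig import r
from h import *
s=r.sense();f=r.grab_frame('wrist');g=r.grab_frame('side');h=r.grab_frame('scene');pickle.dump((s,f,g,h),open('w7.pkl','wb'))
print(s['eef_pos'],s['tcp_rot'],s['opening'],s['contact_force'])
b=cv2.resize(g['pixels'][250:350,256:356],(400,400),interpolation=2);c=cv2.resize(h['pixels'][130:230,328:428],(400,400),interpolation=2)
o=np.zeros((600,800,3),'uint8');o[200:600,400:]=b;o[200:600,:400]=c;o[:200,:360]=f['pixels'][200:400,140:500]
cv2.imwrite('pics/w7.png',o[:,:,::-1])
E
```

```text
[511.17929558 209.72081677  65.52399049] [3.14044033e+00 9.53177890e-04 2.10944442e-04] 0.9946638143573974 [-0.3279386   0.15612827 -0.48037466]
```

View pics/w7.png

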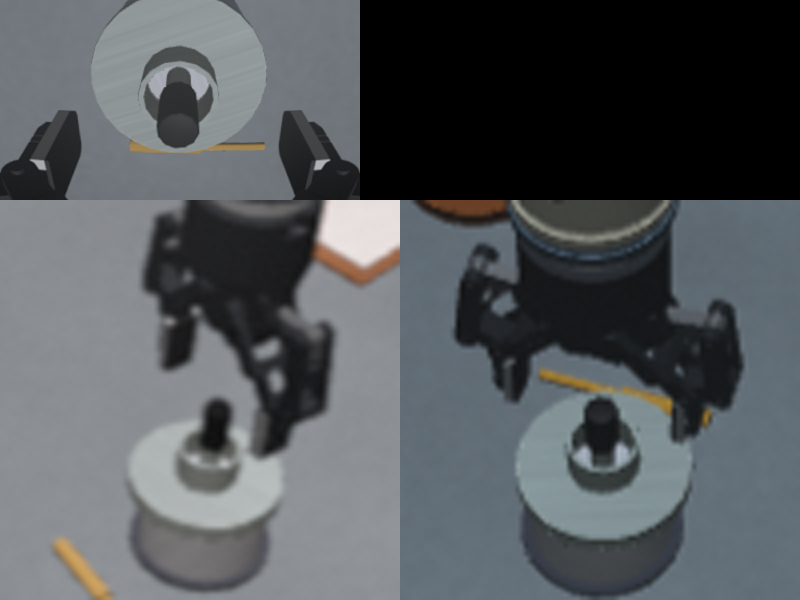

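The lids are seated level on the canister, with the knob free. Now I estimate tip height relative to TCP near half opening, for the collar grip.

```bash
python3 - <<'E'
from h import *
s,f,g,h=pickle.load(open('w4.pkl','rb'))
print(s['eef_pos'],tri(ray(h,313.3,222.5),ray(g,324,238)))
for y in(-4,7,18):
    for F_,q in((h,(313.3,222.5)),(g,(324,238)),(g,(344.5,242.5))):
        o,d=ray(F_,*q);print(y,(o+d*(y-o[1])/d[1]).round(1))
E
```

```text
[504.20912949   6.99218321  60.25455435] (array([529.09190318,   7.79248615,  94.68462925]), np.float64(5.650924508431678))
-4 [543.8  -4.  116.6]
-4 [535.1  -4.   77.3]
-4 [484.3  -4.   77.9]
7 [525.5   7.   93.7]
7 [531.9   7.   90.8]
7 [481.7   7.   91.4]
18 [507.2  18.   70.8]
18 [528.7  18.  104.3]
18 [479.1  18.  104.9]
```

Emit:
apply_moves([
  [[0.3, 0, 0, 0, 0, 0, 0], [0.3, 0.05, 0, 0.7, 0, 0, 0], [0.3, 0.05, 0, 1.4, 0, 0, 0], [0.3, 0.05, 0, 1.8, 0, 0, 0], [0.3, 0.05, 0, 1.8, 0, 0, 0]],
])

```text
clock: 9.65
eef_pos: [510.9, 209.4, 46.5]
tcp_rot: [3.14, 0.003, 0.0]
contact_force: [-0.1, 0.3, -0.1]
opening: 0.649
```

Tips are about 30 mm above the TCP at half opening. I'll go down another 10 mm (tips at about 67), then close on the collar.

Emit:
apply_moves([
  [[0.2, 0.1, -0.05, 0.4, 0, 0, 0], [0.2, 0.1, -0.05, 0.8, 0, 0, 0], [0.2, 0.1, -0.05, 1.0, 0, 0, 0], [0.2, 0.1, -0.05, 1.0, 0, 0, 0]],
])

```text
clock: 10.05
eef_pos: [511.7, 209.8, 36.1]
tcp_rot: [3.14, 0.003, 0.0]
contact_force: [-0.0, 0.4, -1.0]
opening: 0.599
```

Emit:
apply_moves([
  [[-0.05, 0, 0, 0, 0, 0, 0], [-0.2, 0, 0, 0, 0, 0, 0], [-0.4, 0, 0, 0, 0, 0, 0], [-0.6, 0, 0, 0, 0, 0, 0], [-1, 0, 0, 0, 0, 0, 0], [-1, 0, 0, 0, 0, 0, 0]],
], newtons=40)

```text
clock: 10.65
eef_pos: [511.5, 209.8, 36.4]
tcp_rot: [3.14, 0.003, 0.0]
contact_force: [-2.0, -0.3, 4.9]
opening: 0.44
```

The opening of 0.44 (about 38 mm) matches the collar. I lift straight up.

Emit:
apply_moves([
  [[-1, 0, 0, -0.2, 0, 0, 0], [-1, 0, 0, -0.6, 0, 0, 0], [-1, 0, 0, -1.2, 0, 0, 0], [-1, 0, 0, -2, 0, 0, 0], [-1, 0, 0, -3, 0, 0, 0], [-1, 0, 0, -4, 0, 0, 0], [-1, 0, 0, -4, 0, 0, 0]],
])

```text
clock: 11.35
eef_pos: [512.9, 210.4, 78.4]
tcp_rot: [3.141, 0.0, 0.0]
contact_force: [-0.0, 0.0, -1.6]
opening: 0.439
```

Emit:
apply_moves([
  [[-1, 0, 0, -1, 0, 0, 0], [-1, 0, 0, -2, 0, 0, 0], [-1, 0, 0, -3, 0, 0, 0], [-1, 0, 0, -4, 0, 0, 0], [-1, 0, 0, -5, 0, 0, 0], [-1, 0, 0, -6, 0, 0, 0], [-1, 0, 0, -6, 0, 0, 0], [-1, 0, 0, -6, 0, 0, 0]],
])

```text
clock: 12.15
eef_pos: [513.0, 210.4, 138.5]
tcp_rot: [3.141, 0.0, 0.0]
contact_force: [0.2, 0.6, -2.8]
opening: 0.441
```

```bash
python3 - <<'E'
from rig import r
from h import *
s=r.sense();f=r.grab_frame('wrist');g=r.grab_frame('side');h=r.grab_frame('scene');pickle.dump((s,f,g,h),open('w8.pkl','wb'))
print(s['eef_pos'],s['tcp_rot'],s['opening'],s['contact_force'])
b=cv2.resize(g['pixels'][220:360,236:376],(400,400),interpolation=2);c=cv2.resize(h['pixels'][100:240,308:448],(400,400),interpolation=2)
o=np.zeros((600,800,3),'uint8');o[200:600,400:]=b;o[200:600,:400]=c;o[:200,:360]=f['pixels'][200:400,140:500]
cv2.imwrite('pics/w8.png',o[:,:,::-1])
E
```

```text
[512.9978097  210.44681843 138.52746183] [3.14085449e+00 7.87401891e-05 2.08248924e-04] 0.44141610956500377 [ 0.18318074  0.56928479 -2.7651464 ]
```

View pics/w8.png

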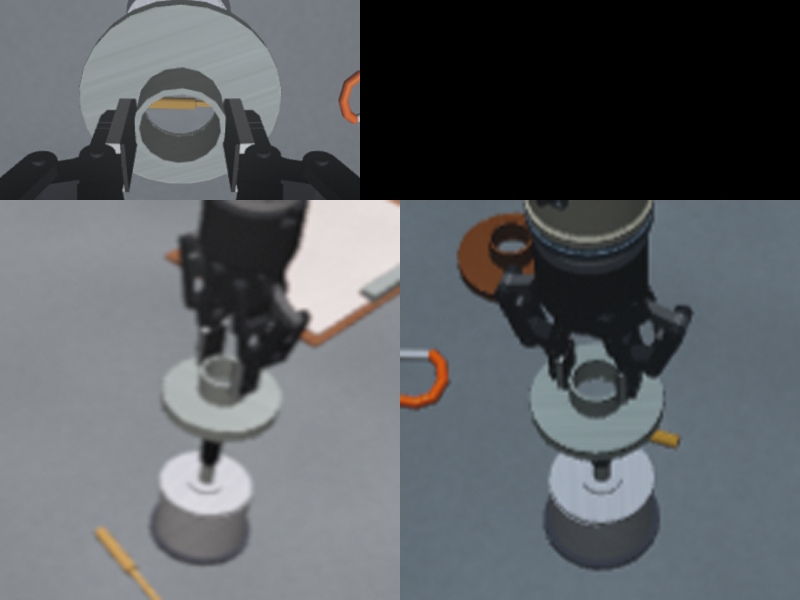

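The cap is held level about 100 mm up, with its lower edge at about z=152 against a knob top at 116. The inner lid sits flat on the canister. Handing in.

```bash
python3 -c "
from rig import r
print(r.sign_off()); s=r.sense(); print(s['clock'],s['opening'],s['eef_pos'])"
```

```text
the job is handed in; nothing more can be done
None
the job is handed in; nothing more can be done
```

The job is done and handed in at about 12 s of the 48 s allowed. I carried both lids by the knob to the canister that holds the sleeve, seated them and let go. I then gripped the cap by its collar and lifted it off alone.

**Last checks**
- **Seating:** the lids made contact at TCP z = 64.6, against 64.7 predicted. The last pictures show the inner lid sitting flat on the canister, judged by eye rather than measured.
- **Cap:** it is held level above that canister, raised about 102 mm. That puts its lower edge near z = 152, clear of the knob top at 116.
- **Grip:** the opening stayed steady at 0.44 during the lift.

**What disagreed**
- **First grasp missed:** the fingers shut on air just above the knob without touching it. The pictures showed the real fingertips about 25–30 mm behind the reported TCP, so I corrected for that and the second try held.
- **Opening readings:** they ran about 2–3 mm under the true diameters of the knob and collar.
- **Vertical force:** with the cap held it read −1.6 N, then −2.8 N, against about −1.5 N expected from its weight. I put this down to sensor noise and did not check it further.

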